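# Load-test a return spring against the reference mark

### The job

Load-test the return spring that stands in the tray's front compartment (the one at the robot's side): seat it upright and fully home in the spring tester's round nest, press straight down on its knob with 15 N (within 2 N, never 20 N or more), keep that load on for a full second, then take it off. The drag pointer stays where the loaded spring left it: if it stands higher than the long reference mark on the scale, the spring is good, so stand it back upright in the tray's front compartment; if lower, it is sagged, so put it in the red bin nearest the tester. Leave the other spring in the rear compartment, the two bottles and the tape measure alone.

Things in the scene. Friction and masses are not known exactly. Their poses are not given: they have to be found in the camera images.
- spring_a: One of two spring units of the same look, one in each tray compartment; which is where varies. 98 mm tall, 0.1 kg, loose. Origin at the centre of its underside. From the bottom: round steel foot 30 mm across, 10 mm high; bare coil 54 mm long; round flange 48 mm across, 4 mm thick; dark round knob 24 mm across, 30 mm high, flat on top. Knob and flange slide down the axis as the coil is compressed (38 mm at most).
- spring_b: The other spring unit, same look and measures as spring_a.
- spring_a_foot (a point): Centre of the underside of spring_a's foot. Each coil is held under a preload that cannot be seen and is not known beforehand (somewhere from 1 to 14 N): under a smaller push the knob does not sink, beyond it the knob sinks 1 mm for each further 0.4 N.
- spring_b_foot (a point): Centre of the underside of spring_b's foot; behaves in the same way, with a preload of its own.
- spring_a_knob (a point): Point on the axis inside spring_a's knob, 20 mm above the flange's top, 10 mm below the knob's top, 88 mm above the foot's underside while uncompressed: the place to grip the knob from above, across any diameter.
- spring_b_knob (a point): The same point of spring_b.
- tester: Spring tester fixed on the bench: dark base plate 130 x 200 x 16 mm (x, y, z), origin at the centre of its underside. Nest at y = -40 mm; upright aluminium scale column at y = +30 to +70 mm, 96 mm high, graduated on its -x face. The drag pointer's tongue reaches from the column to 19 mm from the nest's axis, under the spring's flange, which pushes it down as the spring is compressed.
- nest (a point): Centre of the floor of the nest, a round recess in the tester's base 33 mm in diameter and 6 mm deep, chamfered (its floor is 10 mm above the bench). The spring's foot belongs in it, resting on the floor.
- pointer (a joint): Drag pointer of the tester, slides on the scale, in m: 0 at the top, growing downward. Friction (0.6 N) keeps it where it was pushed. A seated uncompressed spring takes it to about 0.004, and each mm of compression adds 0.001. It is level with the reference mark at 0.024: less means the pointer is higher (good spring), more means lower (sagged).
- pointer_index (a point): Upper edge of the thin index of the drag pointer, at the scale; its height is to be compared with ref_mark.
- ref_mark (a point): Upper edge of the reference mark, the long dark ledge that stands out at the outer side of the scale column, 54 mm above the bench.
- tray: Shallow grey tray fixed on the bench, 190 x 110 x 22 mm (x, y, z), walls and floor about 4 mm; origin at the centre of its underside. A wall across its middle parts it in a front compartment (its -x half, at the robot's side) and a rear one (+x half). A spring stands in each.
- red_bin_loose: Red open-front parts bin fixed on the bench at the left of the tester (the nearest to it of the red bins), 217 x 162 x 90 mm, for sagged springs. Origin under its middle, low front to its -x; inside 195 x 144 mm, floor 2.5 mm thick, side and rear walls 90 mm high, front 46 mm.
- bottle_a: Bystander: white bottle with a blue cap, 53 mm across, 132 mm tall, origin under it.
- bottle_b: Bystander: small bottle with a black cap, 46 mm across, 76 mm tall, origin under it.
- measure: Bystander: yellow tape measure, 66 x 73 x 35 mm, origin under it.
There are look-alikes about, which are no part of the job. Leave any pink or turquoise look-alike of the spring_a alone.

How it is judged:
On the way, in this order (a step that is already met when the one before it is completed fails the run):
1. a spring stands upright, fully home in the tester's nest (((horizontal distance between spring_a_foot and nest below 0.0035 m and z of spring_a_foot in the frame of nest below 0.002 m and angle between spring_a_foot's own z axis and vertical below 0.07 rad) or (horizontal distance between spring_b_foot and nest below 0.0035 m and z of spring_b_foot in the frame of nest below 0.002 m and angle between spring_b_foot's own z axis and vertical below 0.07 rad))), for 0.2 s.
2. the spring, in the nest, is kept under the test load: it bears on the tester with 13 to 19 N (push of 15 N plus its own weight of 1 N) for 0.8 s (((contact force between spring_a and tester between 13 and 19 N and horizontal distance between spring_a_foot and nest below 0.0035 m and angle between spring_a_foot's own z axis and vertical below 0.07 rad) or (contact force between spring_b and tester between 13 and 19 N and horizontal distance between spring_b_foot and nest below 0.0035 m and angle between spring_b_foot's own z axis and vertical below 0.07 rad))), for 0.8 s.
At the end, for the whole second after the job is handed in: If the drag pointer stands higher than the mark, the tested spring stands upright (within 7 degrees) in the tray's front compartment; if lower, it is in the red bin. The other spring stands upright in the tray's rear compartment. Both are released and at rest (((((value of joint pointer below 0.024 m and x of spring_a_foot in the frame of tray between -0.092 and 0 m and y of spring_a_foot in the frame of tray between -0.05 and 0.05 m and z of spring_a_foot in the frame of tray between 0 and 0.009 m and angle between spring_a_foot's own z axis and vertical below 0.12 rad) or (value of joint pointer above 0.024 m and x of spring_a_foot in the frame of red_bin_loose between -0.098 and 0.102 m and y of spring_a_foot in the frame of red_bin_loose between -0.074 and 0.074 m and z of spring_a_foot in the frame of red_bin_loose between -0.01 and 0.05 m and z of spring_a_knob in the frame of red_bin_loose below 0.1 m)) and x of spring_b_foot in the frame of tray between 0 and 0.092 m and y of spring_b_foot in the frame of tray between -0.05 and 0.05 m and z of spring_b_foot in the frame of tray between 0 and 0.009 m and angle between spring_b_foot's own z axis and vertical below 0.12 rad and linear speed of each of spring_a, spring_b below 0.02 m/s and contact force between each of spring_a, spring_b and the fingers below 0.1 N) or (((value of joint pointer below 0.024 m and x of spring_b_foot in the frame of tray between -0.092 and 0 m and y of spring_b_foot in the frame of tray between -0.05 and 0.05 m and z of spring_b_foot in the frame of tray between 0 and 0.009 m and angle between spring_b_foot's own z axis and vertical below 0.12 rad) or (value of joint pointer above 0.024 m and x of spring_b_foot in the frame of red_bin_loose between -0.098 and 0.102 m and y of spring_b_foot in the frame of red_bin_loose between -0.074 and 0.074 m and z of spring_b_foot in the frame of red_bin_loose between -0.01 and 0.05 m and z of spring_b_knob in the frame of red_bin_loose below 0.1 m)) and x of spring_a_foot in the frame of tray between 0 and 0.092 m and y of spring_a_foot in the frame of tray between -0.05 and 0.05 m and z of spring_a_foot in the frame of tray between 0 and 0.009 m and angle between spring_a_foot's own z axis and vertical below 0.12 rad and linear speed of each of spring_a, spring_b below 0.02 m/s and contact force between each of spring_a, spring_b and the fingers below 0.1 N))); the robot touches nothing.
It fails at once if a spring is loaded on the tester with a push of 20 N or more (over 21.5 N on the tester) (contact force between any of spring_a, spring_b and tester above 21.5 N).
It fails at once if both springs have been moved (more than 30 mm): the other one is to be left alone (distance of each of spring_a_foot, spring_b_foot from where it was at the start of the episode above 0.03 m).
It fails at once if the bottle with the blue cap is moved more than 25 mm (distance of bottle_a from where it was at the start of the episode above 0.025 m).
It fails at once if the small bottle with the black cap is moved more than 25 mm (distance of bottle_b from where it was at the start of the episode above 0.025 m).
It fails at once if the tape measure is moved more than 25 mm (distance of measure from where it was at the start of the episode above 0.025 m).
It also fails if it takes over 61 s, if anything falls off the work surface, if the arm or the gripper's body presses on something with over 40 N, if the wrist force passes 120 N, or if a joint passes its speed limit or range.

### The arm

A 7-joint arm with a two-finger parallel gripper is mounted at the origin on a cart in front of the work surface, level with it; the furniture and walls round the work are solid. World frame = base frame: x ahead of the robot, y to its left, z up, the work surface at z = 0. Lengths are in m, angles in rad, forces in N, time in s.
With the tool pointing down it reaches from about 0.4 to 0.925 m from the base axis. Payload 4.1 kg.
Tool frame: the origin (TCP) lies midway between the tips of the shut fingers; the grasp point (between the pads) lies 19 mm behind it; z points along the fingers, y is the line along which they close (so a half turn about z gives the same grasp; the last joint's range is limited). The gripper opens to 85 mm and grips with 20 to 120 N. Pads are 22 mm wide; open, the fingers measure 114 mm over their backs; the gripper's body (76 mm by 85 mm) begins 54 mm behind the grasp point. The pads swing forward as they close: fully open they stand 13 mm farther back than shut.
Start: joints at [1.085, 0.398, 0.045, 1.537, -0.019, 1.207, -0.051], TCP at [0.245, -0.602, 0.231] pointing down, gripper open.
Joint ranges: [-2.82, 2.82], [-0.49, 2.23], [-1.37, 1.46], [0, 2.46], [-1.36, 4.5], [0.23, 2], [-2.94, 2.94]. Speed limits (rad/s): [2.57, 2.57, 3.14, 3.14, 3.14, 3.14, 3.14].

### API

Orientations are given as a unit quaternion [w, x, y, z].
In Python, from bench import * gives the robot as it stands. The module is installed in compiled form; this text tells all that it offers.
- The arm moves only by the tool move_arm, never from a script. Its argument "targets" is a list of rows, each a list of 7 numbers: the turn, a rotation vector about the tool's x, y, z as a fraction of full scale, then the shift along the tool's x, y, z as a fraction of full scale, then the closure, from -1 (fully open) to 1 (shut). A call has 1 to 10 rows; each row shifts and turns the commanded pose from where the row before left it, along the tool's axes as they then stand; what a row does not reach is not made up. Full scale, the value 1, is 20 mm for a shift and 90 degrees for a turn. A row lasts 1/12 s, in which the tool goes at most 41.7 mm and 7.16 degrees, less where a joint would pass 70% of its speed; a pose out of reach is approached as far as the arm can. A call with a number of a shift or a turn outside -1 to 1 is refused whole. A call with a gripper value outside its range is refused whole. The fingers move at their own pace and stop on an object; "newtons" is the grip in N (left out, the last holds). Time passes only in rows, so rows that do not move let the fingers close. It gives the time, the measured TCP pose, the force, the opening and the grip force at its end, in the units of the state.
- read_state(): the state, without advancing time (a new reading comes with each control period).
- capture(name): name is "scene" or "top" or "wrist"; returns a dict with "pixels" (400x640x3 uint8, red, green, blue), "fx", "fy", "cx", "cy" (pixels), "world_to_cam" (4x4, takes a point from world to camera coordinates); the wrist camera has in their place "T_tool_cam" (4x4, takes a point from camera to tool coordinates, whose origin is the TCP and whose axes are the flange's). Camera axes: x right, y up, looking along -z (the intrinsics and any distortion apply to the point x, -y, -z); pixel columns grow to the right and rows downward; lengths in m; the calibration is good to about 2 mm. The wrist camera is an equidistant fisheye: a pixel r from the principal point sees the ray r / f radians off the axis. A picture is of the moment at which its call begins: read the wrist's pose just before it. There is no depth.
- close_job(): hands the job in; it is judged then, once.
Trained networks look in the newest picture that a camera, given by its name, has taken for a name from the list of things; names that differ only in an ending like _2 or _b are one class to them, and where a whole thing is asked for, a point or a joint stands for the part that bears it (a point fixed in the world has none). Each returns a list of dicts, best first, with "p" (0 to 1); they miss things now and then, are a little off and sometimes report something else, mostly with a low value. They report only what shows in the picture. A call takes as long as a camera call. They do not tell look-alikes from the thing itself.
- outline_of(thing, camera): "region" (400x640 bool, what is visible of it) and "centre" ([column, row] in pixels, amid what is visible of it).
- pinpoint(thing, camera): "centre" ([column, row] in pixels: a listed point, or the origin of a listed thing).
The state is a dict: "time_s": time; "joint_positions": joint angles; "qvel": joint speeds; "tau": joint torques, N m; "eef_pos": TCP position; "tcp_rot": TCP orientation; "force": force on the tool from outside, world axes, zero at the start; "moment": the same for the moment, N m; "gripper_width": opening from 0.0 (shut) to 1.0 (fully open); "grasp_force": force on a finger pad.
Only numpy, scipy, OpenCV 4.12 (cv2) and the standard library are available. Lean on these libraries where they do the work, as an engineer would, in place of code of your own. Each camera call takes 0.05 s, during which the arm holds its last target. There are 200 camera calls.

## Working session

There is one attempt and no reset: what is moved stays moved. The work goes in short steps, Python scripts to look and compute and a tool call to move; the robot and the scene stay as the last step left them, time stands still between calls to the robot, and variables do not carry over. Pictures are saved under pics/ and viewed, at most 10 in all, crops included, and the job is handed in when it is done.

Besides the shell and the picture viewer there is one more tool, called after "Request:" as name([rows], argument=value, ...), one row to a line, values as JSON. move_arm: Moves the arm, as the interface text tells. Shift numbers are shares of 20 mm and turn numbers shares of 90 degrees, none past 1 either way. Its arguments: {"type":"object","properties":{"targets":{"type":"array","items":{"type":"array","items":{"type":"number","minimum":-1,"maximum":1}}},"newtons":{"type":"number"}},"required":["targets"]}

```bash
mkdir -p pics
cat > h.py <<'E'
import numpy as np, cv2
from bench import *
from scipy.spatial.transform import Rotation as R
def ray(c,px):
    x=(px[0]-c["cx"])/c["fx"]; y=(px[1]-c["cy"])/c["fy"]
    T=np.linalg.inv(c["world_to_cam"]); d=T[:3,:3]@np.array([x,-y,-1.0])
    return T[:3,3],d/np.linalg.norm(d)
def tri(rays):
    A=np.zeros((3,3));b=np.zeros(3)
    for o,d in rays:
        P=np.eye(3)-np.outer(d,d);A+=P;b+=P@o
    X=np.linalg.solve(A,b)
    return X,[round(float(np.linalg.norm((np.eye(3)-np.outer(d,d))@(X-o))),4) for o,d in rays]
def onz(c,px,z):
    o,d=ray(c,px); return o+d*(z-o[2])/d[2]
def proj(c,X):
    p=c["world_to_cam"]@np.append(X,1); return np.array([c["cx"]+c["fx"]*p[0]/-p[2],c["cy"]-c["fy"]*p[1]/-p[2]])
def wray(c,s,px):
    u=np.array([px[0]-c["cx"],px[1]-c["cy"]]);r=np.hypot(*u);th=r/c["fx"]
    d=np.array([np.sin(th)*u[0]/r,-np.sin(th)*u[1]/r,-np.cos(th)])
    Rt=quat(s["tcp_rot"]);T=c["T_tool_cam"]
    return Rt@T[:3,3]+s["eef_pos"],Rt@T[:3,:3]@d
def quat(q): return R.from_quat([q[1],q[2],q[3],q[0]]).as_matrix()
def save(c,n): cv2.imwrite(f"pics/{n}.png",c["pixels"][:,:,::-1])
E
cat > a.py <<'E'
from h import *
np.set_printoptions(precision=3,suppress=True)
C={n:capture(n) for n in("scene","top")}
for n in C: save(C[n],n)
s=read_state();print(s["eef_pos"],s["tcp_rot"],s["force"],s["time_s"])
for t in ["spring_a_knob","spring_a_foot","nest","tester","tray","red_bin_loose","ref_mark","pointer_index","bottle_a","bottle_b","measure"]:
    for n in C:
        for r in pinpoint(t,n)[:4]: print(t,n,np.round(r["centre"],1),round(r["p"],2),onz(C[n],r["centre"],{"spring_a_knob":.092,"nest":.01,"ref_mark":.054}.get(t,0.004 if 'foot' in t else 0)))
E
python3 a.py
python3 - <<'E'
import cv2,numpy as np
E
```

```text
[ 0.245 -0.601  0.23 ] [-0.001  0.981  0.192 -0.   ] [ 0.302  0.208 -0.389] 0.1
spring_a_knob scene [382.3 145.2] 0.59 [ 0.542 -0.321  0.092]
spring_a_knob scene [328.9 166.4] 0.56 [ 0.589 -0.127  0.092]
spring_a_knob scene [360.5 163.9] 0.49 [ 0.532 -0.195  0.092]
spring_a_knob top [357.7 168.4] 0.72 [ 0.591 -0.131  0.092]
spring_a_knob top [435.5 182.4] 0.69 [ 0.56  -0.333  0.092]
spring_a_knob top [379.  186.4] 0.69 [ 0.545 -0.187  0.092]
spring_a_knob top [427.2 187.9] 0.37 [ 0.545 -0.312  0.092]
spring_a_foot scene [375.  168.7] 0.83 [ 0.555 -0.316  0.004]
spring_a_foot scene [353.  188.5] 0.83 [ 0.545 -0.188  0.004]
spring_a_foot scene [326.8 194. ] 0.79 [ 0.585 -0.116  0.004]
spring_a_foot scene [402.6 178.4] 0.58 [ 0.462 -0.329  0.004]
spring_a_foot top [355.3 175.7] 0.82 [ 0.585 -0.133  0.004]
spring_a_foot top [424.3 189. ] 0.8 [ 0.553 -0.328  0.004]
spring_a_foot top [377.7 190.8] 0.58 [ 0.544 -0.197  0.004]
nest scene [339.3 230.8] 0.78 [ 0.459 -0.014  0.01 ]
nest top [310.6 215. ] 0.83 [ 0.471 -0.011  0.01 ]
nest top [198.3 208.8] 0.72 [0.479 0.302 0.01 ]
tester scene [3
[... 932 characters left out ...]
ene [336.6 231.2] 0.52 [ 0.469 -0.017  0.   ]
bottle_a top [273.5 152.6] 0.77 [0.646 0.1   0.   ]
bottle_a top [417.1 147.3] 0.56 [ 0.672 -0.308  0.   ]
bottle_b scene [258.8 222.6] 0.82 [0.644 0.093 0.   ]
bottle_b scene [348.5 157.5] 0.81 [ 0.66  -0.318  0.   ]
bottle_b scene [382.  140.3] 0.74 [ 0.64  -0.485  0.   ]
bottle_b scene [336.6 231.2] 0.52 [ 0.469 -0.017  0.   ]
bottle_b top [273.5 152.6] 0.77 [0.646 0.1   0.   ]
bottle_b top [417.1 147.3] 0.56 [ 0.672 -0.308  0.   ]
measure scene [409.1 212.6] 0.55 [ 0.366 -0.206  0.   ]
measure scene [382.7 144.8] 0.4 [ 0.621 -0.461  0.   ]
measure top [381.4 254.4] 0.76 [ 0.367 -0.21   0.   ]
measure top [293.1 217.1] 0.16 [0.464 0.038 0.   ]
```

Run:
```python
import cv2
for n,(x0,y0,x1,y1) in {"scene":(220,110,460,290),"top":(160,110,480,290)}.items():
    i=cv2.imread(f"pics/{n}.png")[y0:y1,x0:x1]
    k=800/(x1-x0); cv2.imwrite(f"pics/{n}_crop.png",cv2.resize(i,(800,int((y1-y0)*k)),interpolation=cv2.INTER_CUBIC))
```

```text
(no output)
```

View pics/scene_crop.png

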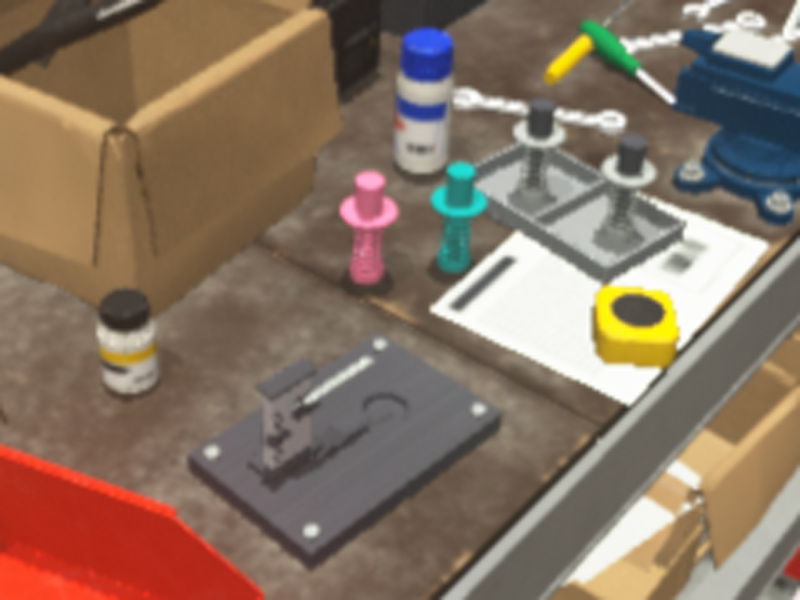

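View pics/top_crop.png

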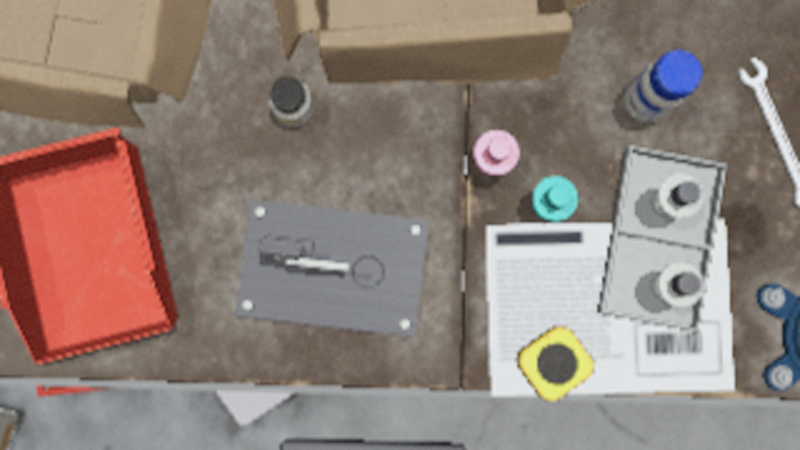

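Possible springs (scene/top px): grey front at (410,155)/(434,224), grey rear at (382,145)/(434,187), turquoise at (358,164)/(380,189), pink at (331,166)/(358,170). I want the grey one in the half of the tray nearer the robot, the front one. I'll measure it now and then check it in a close crop.

```bash
cat > b.py <<'E'
from h import *
np.set_printoptions(precision=4,suppress=True)
C={n:capture(n) for n in("scene","top")}
P=lambda t,n:[(np.array(r["centre"]),r["p"]) for r in pinpoint(t,n)]
near=lambda t,n,px:min((a for a in [q[0] for q in P(t,n)]+[np.array([1e4,1e4])]),key=lambda a:np.hypot(*(a-px)))
for t,s,p in [("spring_a_knob",(410,155),(434,224)),("spring_a_knob",(382,145),(434,187)),("spring_a_foot",(403,178),(424,228)),("nest",(339,231),(311,215)),("ref_mark",(305,242),(267,213)),("tester",(322,242),(292,218)),("tray",(390,175),(422,205)),("red_bin_loose",(237,310),(197,209))]:
    a,b=near(t,"scene",s),near(t,"top",p)
    print(t,a,b,*tri([ray(C["scene"],a),ray(C["top"],b)]))
print("manual front",tri([ray(C["scene"],(409.6,155)),ray(C["top"],(434,223.8))]))
# plate screws from top crop, z=.016
q=[(259.5,212),(415.5,230),(404.5,324.5),(247,305)]
for u in q: print(onz(C["top"],(160+u[0]/2.5,110+u[1]/2.5),.016))
# nest circle in top picture
print("nest top", onz(C["top"],(160+367.5/2.5,110+271/2.5),.014))
big=cv2.resize(C["scene"]["pixels"][120:210,340:460],(800,600),interpolation=cv2.INTER_CUBIC)
cv2.imwrite("pics/front.png",big[:,:,::-1])
E
python3 b.py
```

```text
spring_a_knob [405.6 178.4] [435.1 184. ] [ 0.5345 -0.3959 -0.0569] [0.0462, 0.0462]
spring_a_knob [384.3 142.8] [435.1 184. ] [ 0.551  -0.3354  0.0911] [0.0055, 0.0055]
spring_a_foot [379.4 167.5] [424.2 189.1] [ 0.5501 -0.3289  0.0046] [0.0028, 0.0028]
nest [338.3 230.7] [307.6 217.4] [ 0.4601 -0.0048  0.0167] [0.0039, 0.0039]
ref_mark [10000. 10000.] [267.1 211.9] [0.358  0.3182 0.8425] [0.316, 0.316]
tester [323.9 243. ] [292.1 218.5] [0.461  0.0417 0.0064] [0.0018, 0.0018]
tray [390.6 175.6] [421.3 201.6] [ 0.5112 -0.3263 -0.0065] [0.0079, 0.0079]
red_bin_loose [237.8 309.7] [197.7 209.2] [ 0.4779  0.3065 -0.0019] [0.0011, 0.0011]
manual front (array([ 0.4527, -0.3294,  0.0914]), [0.0003, 0.0003])
[0.5228 0.1208 0.016 ]
[ 0.5075 -0.0529  0.016 ]
[ 0.403  -0.0434  0.016 ]
[0.4196 0.1304 0.016 ]
nest top [ 0.4607 -0.001   0.014 ]
```

View pics/front.png

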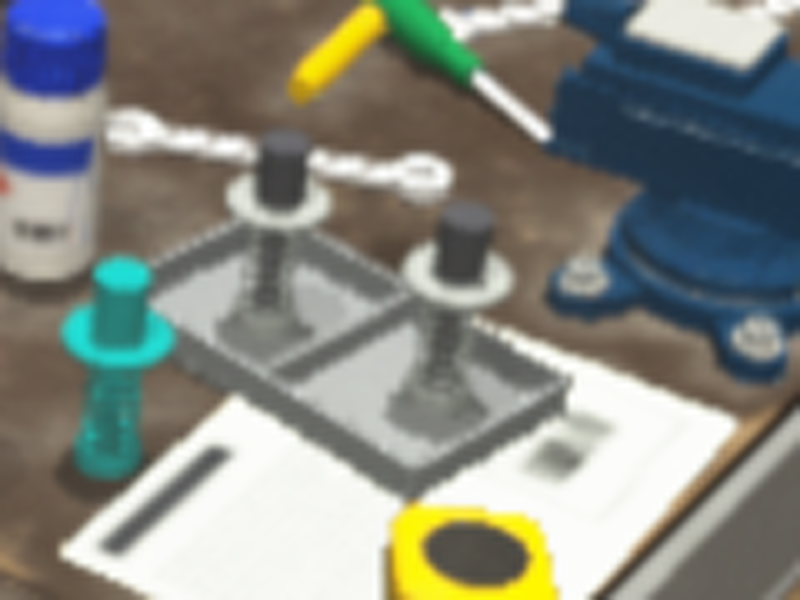

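The close crop shows the right choice: dark knob and pale flange in the front compartment at crop (465,240), scene px (410,156). The rear one is at crop (283,165). I'll fly over the empty nest first to measure it with the wrist camera.

Request:
move_arm([
  [0,0,0.0615,0,0,-0.25,-1],
  [0,0,0.0615,0,0,-0.25,-1],
  [0,0,0.0615,0,0,-0.25,-1],
  [0,0,0.0615,0,0,-0.25,-1],
  [0,0,0,0.36,-1,0,0],
  [0,0,0,0.36,-1,0,0],
  [0,0,0,0.36,-1,0,0],
  [0,0,0,0.36,-1,0,0],
  [0,0,0,0.36,-1,0,0],
  [0,0,0,0.36,-1,0,0],
])

```text
time_s: 2.93
eef_pos: [0.2887, -0.481, 0.2514]
tcp_rot: [0.0, 1.0, 0.0, 0.0]
force: [0.5, -0.4, -0.3]
gripper_width: 0.499
grasp_force: 0.0
```

Request:
move_arm([
  [0,0,0,0.36,-1,0,0],
  [0,0,0,0.36,-1,0,0],
  [0,0,0,0.36,-1,0,0],
  [0,0,0,0.36,-1,0,0],
  [0,0,0,0.36,-1,0,0],
  [0,0,0,0.36,-1,0,0],
  [0,0,0,0.36,-1,0,0],
  [0,0,0,0.36,-1,0,0],
  [0,0,0,0.36,-1,0,0],
  [0,0,0,0.36,-1,0,0],
])

```text
time_s: 3.77
eef_pos: [0.3605, -0.281, 0.2515]
tcp_rot: [0.0, 1.0, 0.0, 0.0]
force: [0.5, 0.1, 0.4]
gripper_width: 0.504
grasp_force: 0.0
```

Request:
move_arm([
  [0,0,0,0.36,-1,0,0],
  [0,0,0,0.36,-1,0,0],
  [0,0,0,0.36,-1,0,0],
  [0,0,0,0.36,-1,0,0],
  [0,0,0,0.36,-1,0,0],
  [0,0,0,0.36,-1,0,0],
  [0,0,0,0.36,-1,0,0],
  [0,0,0,0.36,-1,0,0],
])

```text
time_s: 4.43
eef_pos: [0.4181, -0.1209, 0.2516]
tcp_rot: [0.0, 1.0, 0.0, 0.0]
force: [0.7, -0.4, 0.6]
gripper_width: 0.502
grasp_force: 0.0
```

Request:
move_arm([
  [0,0,0,0.35,-1,0,0],
  [0,0,0,0.35,-1,0,0],
  [0,0,0,0.35,-1,0,0],
  [0,0,0,0.35,-1,0,0],
  [0,0,0,0.35,-1,0,0],
  [0,0,0,0.35,-1,0,0],
  [0,0,0,0,0,0,0],
])

```text
time_s: 5.02
eef_pos: [0.4609, 0.0029, 0.2518]
tcp_rot: [-0.001, 1.0, 0.004, 0.001]
force: [0.2, 0.7, -0.8]
gripper_width: 0.5
grasp_force: 0.0
```

```bash
cat > w.py <<'E'
from h import *
import sys
np.set_printoptions(precision=4,suppress=True)
name=sys.argv[1]; 
s=read_state();c=capture("wrist");save(c,name)
print(s["time_s"],np.array(s["eef_pos"]),c["fx"],c["cx"],c["cy"],"cam off",c["T_tool_cam"][:3,3],"cam z",c["T_tool_cam"][:3,2])
for a in sys.argv[2:]:
    t,z=a.split(":");z=float(z)
    for r in pinpoint(t,"wrist")[:4]:
        o,d=wray(c,s,r["centre"]);print(t,np.round(r["centre"],1),round(r["p"],2),o+d*(z-o[2])/d[2])
E
python3 w.py w1 nest:.01 pointer_index:.07
```

```text
5.0167 [0.4609 0.0029 0.2518] 309.70691628693146 319.75806540714 198.32367811866925 cam off [ 0.076  -0.0002 -0.1428] cam z [ 0.3007  0.001  -0.9537]
nest [291.7 162.1] 0.69 [0.4639 0.0396 0.01  ]
nest [117.5 156.4] 0.68 [0.4782 0.301  0.01  ]
nest [321.2 164.7] 0.65 [0.4607 0.0022 0.01  ]
nest [232.1 165.4] 0.39 [0.46  0.118 0.01 ]
```

View pics/w1.png

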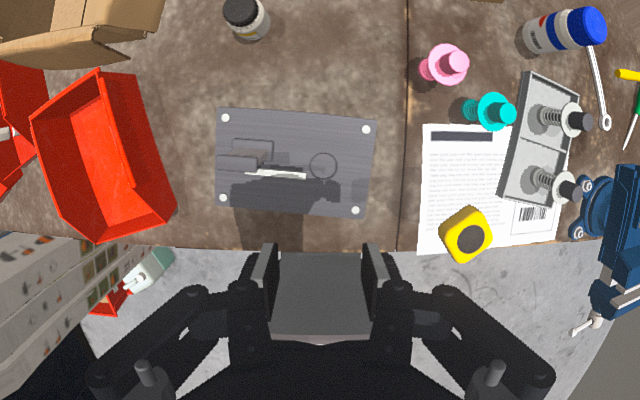

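The nest ring shows at (323,165), the plate screws at (225,118), (366,129), (355,210) and (222,198), and the pointer tongue at (240–305,174). I'll refine the nest from the ring and the screws.

```bash
cat > n.py <<'E'
from h import *
np.set_printoptions(precision=4,suppress=True)
s=read_state();c=capture("wrist");save(c,"w2");print(s["time_s"],np.array(s["eef_pos"]),np.array(s["tcp_rot"]))
g=cv2.cvtColor(c["pixels"],cv2.COLOR_RGB2GRAY)
W=lambda p,z:(lambda o,d:o+d*(z-o[2])/d[2])(*wray(c,s,p))
Q=[]
for x,y in [(225,118),(366,129),(355,210),(222,198)]:
    w=g[y-7:y+8,x-7:x+8].astype(float);w=np.clip(w-np.median(w)-50,0,None);yy,xx=np.mgrid[-7:8,-7:8]
    p=(x+(w*xx).sum()/w.sum(),y+(w*yy).sum()/w.sum());Q.append(W(p,.0165));print(np.round(p,1),Q[-1])
Q=np.array(Q);m=Q.mean(0);ax=(Q[0]+Q[3]-Q[1]-Q[2])[:2];ax/=np.linalg.norm(ax);print("centre",m,"yaw",np.degrees(np.arctan2(-ax[0],ax[1])),"nest by screws",m[:2]-.04*ax)
# rectify plate top around nest: 0.25 mm/px
X0=np.array([.460,-.001]);N=200;best=None
T=c["T_tool_cam"];Rt=quat(s["tcp_rot"])
def pix(X):
    v=(Rt@T[:3,:3]).T@(X-(Rt@T[:3,3]+s["eef_pos"]));th=np.arctan2(np.hypot(v[0],v[1]),-v[2]);k=c["fx"]*th/np.hypot(v[0],v[1]);return c["cx"]+k*v[0],c["cy"]-k*v[1]
M=np.array([[pix(np.array([X0[0]+(N/2-i)*.00025,X0[1]+(N/2-j)*.00025,.016])) for j in range(N)] for i in range(N)],np.float32)
r=cv2.remap(c["pixels"],M[:,:,0],M[:,:,1],cv2.INTER_CUBIC);cv2.imwrite("pics/rect.png",cv2.resize(r,(600,600))[:,:,::-1])
b=cv2.GaussianBlur(cv2.cvtColor(r,cv2.COLOR_RGB2GRAY),(0,0),2)
for h in cv2.HoughCircles(b,cv2.HOUGH_GRADIENT,1,20,param1=30,param2=10,minRadius=58,maxRadius=80)[0][:3]: print("circle",h,X0[0]+(N/2-h[1])*.00025,X0[1]+(N/2-h[0])*.00025)
E
python3 n.py
```

```text
5.1667 [ 0.4596 -0.0025  0.2513] [ 0.0004  1.      0.0001 -0.0001]
[220.1 116.4] [0.5236 0.1222 0.0165]
[361.  126.9] [ 0.5077 -0.0524  0.0165]
[350.6 208. ] [ 0.4034 -0.0421  0.0165]
[217.9 196.4] [0.4191 0.1328 0.0165]
centre [0.4634 0.0401 0.0165] yaw -5.171689794489206 nest by screws [0.4598 0.0003]
circle [94.5 95.5 62. ] 0.46112500006798657 0.0003750001089647412
circle [74.5 87.5 78.3] 0.46312500004656615 0.005375000346451998
circle [ 82.5 112.5  78.3] 0.4568749999534339 0.0033750000186264515
```

View pics/rect.png

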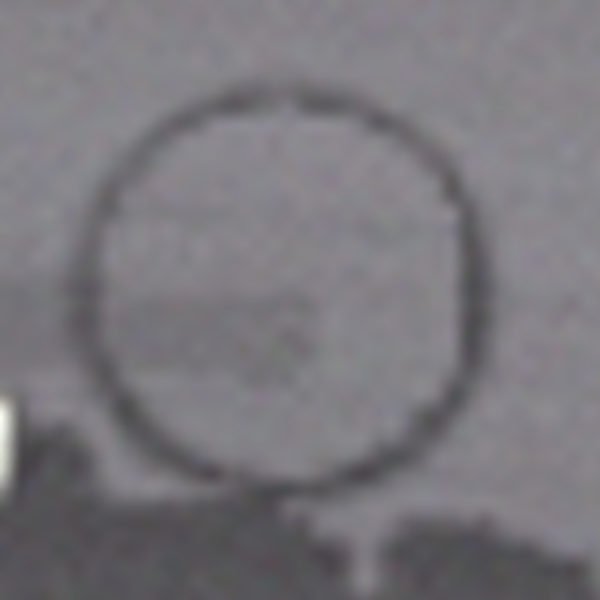

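Request:
move_arm([
  [0,0,0,0,1,0,0],
  [0,0,0,0,1,0,0],
  [0,0,0,0,1,0,0],
  [0,0,0,0,1,0,0],
  [0,0,0,0,1,0,0],
  [0,0,0,0,1,0,0],
  [0,0,0,0,1,0,0],
  [0,0,0,0,1,0,0],
  [0,0,0,0,1,0,0],
  [0,0,0,0,1,0,0],
])

```text
time_s: 6.05
eef_pos: [0.4588, -0.2043, 0.2513]
tcp_rot: [0.0, 1.0, -0.001, -0.0]
force: [0.2, 0.3, 0.1]
gripper_width: 0.501
grasp_force: 0.0
```

Request:
move_arm([
  [0,0,0,0,1,0,0],
  [0,0,0,0,1,0,0],
  [0,0,0,0,1,0,0],
  [0,0,0,0,1,0,0],
  [0,0,0,0,1,0,0],
  [0,0,0,-0.35,0.7,0,0],
  [0,0,0,0,0.4,0,0],
  [0,0,0,0,0.3,0,0],
  [0,0,0,0,0,0,0],
  [0,0,0,0,0,0,0],
])

```text
time_s: 6.88
eef_pos: [0.4531, -0.3294, 0.2513]
tcp_rot: [-0.0, 1.0, 0.0, 0.0]
force: [0.3, -0.0, 0.1]
gripper_width: 0.507
grasp_force: 0.0
```

```bash
python3 w.py w3 spring_a_knob:.092 spring_a_foot:.004
```

```text
6.8833 [ 0.4531 -0.3294  0.2513] 309.70691628693146 319.75806540714 198.32367811866925 cam off [ 0.076  -0.0002 -0.1428] cam z [ 0.3007  0.001  -0.9537]
spring_a_knob [140.2  55.2] 0.69 [ 0.5944 -0.1363  0.092 ]
spring_a_knob [192.1  95.4] 0.65 [ 0.5431 -0.1994  0.092 ]
spring_a_knob [319.1  86.1] 0.56 [ 0.5463 -0.3281  0.092 ]
spring_a_knob [101.  165.9] 0.16 [ 0.4742 -0.0674  0.092 ]
spring_a_foot [213.3  97.1] 0.86 [ 0.5425 -0.1917  0.004 ]
spring_a_foot [171.6  63.8] 0.62 [ 0.5935 -0.1316  0.004 ]
spring_a_foot [ 37.  173.3] 0.21 [0.4532 0.185  0.004 ]
```

View pics/w3.png

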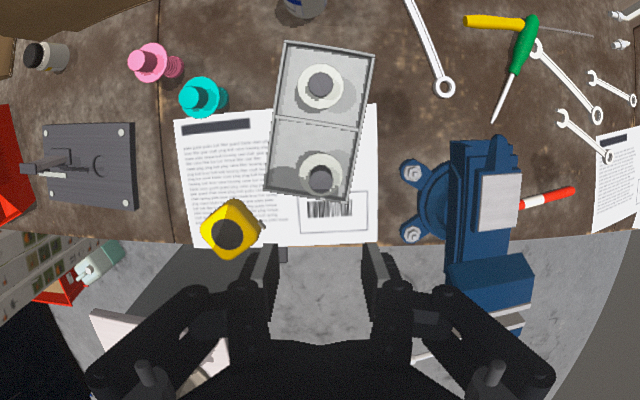

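The front knob's top is at (321,180) and its flange at (319,174). The vise starts about 100 mm to the right (px 400+), which is clear. I'll refine the knob's position.

```bash
cat > k.py <<'E'
from h import *
np.set_printoptions(precision=4,suppress=True)
s=read_state();c=capture("wrist");print(s["time_s"],np.array(s["eef_pos"]))
g=cv2.cvtColor(c["pixels"],cv2.COLOR_RGB2GRAY)
W=lambda p,z:(lambda o,d:o+d*(z-o[2])/d[2])(*wray(c,s,p))
print("knob px",W((321,180),.102),"flange px",W((319,174),.072))
x0,y0=280,140;a=c["pixels"][y0:220,x0:360]
cv2.imwrite("pics/k.png",cv2.resize(a,(600,600),interpolation=cv2.INTER_CUBIC)[:,:,::-1])
b=cv2.resize(g[y0:220,x0:360],None,fx=8,fy=8,interpolation=cv2.INTER_CUBIC)
b=cv2.GaussianBlur(b,(0,0),3)
for n,z,lo,hi in(("knob",.102,80,112),("flange",.072,155,190)):
    H=cv2.HoughCircles(b,cv2.HOUGH_GRADIENT,1,20,param1=60,param2=10,minRadius=lo,maxRadius=hi)
    for h in (H[0][:3] if H is not None else []):
        p=(x0-.5+(h[0]+.5)/8,y0-.5+(h[1]+.5)/8);print(n,np.round(p,1),h[2]/8,W(p,z))
E
python3 k.py
```

```text
7.0333 [ 0.4534 -0.3287  0.2514]
knob px [ 0.456  -0.3294  0.102 ] flange px [ 0.4551 -0.3273  0.072 ]
knob [320.  178.5] 13.7875 [ 0.4575 -0.3284  0.102 ]
knob [321. 176.] 11.3 [ 0.46   -0.3294  0.102 ]
knob [319.8 210.1] 12.6125 [ 0.4249 -0.3282  0.102 ]
flange [321.6 175.4] 22.3625 [ 0.4536 -0.3301  0.072 ]
flange [319.8 173.6] 20.175 [ 0.4555 -0.3281  0.072 ]
flange [329.1 206.4] 19.4875 [ 0.4186 -0.3385  0.072 ]
```

View pics/k.png

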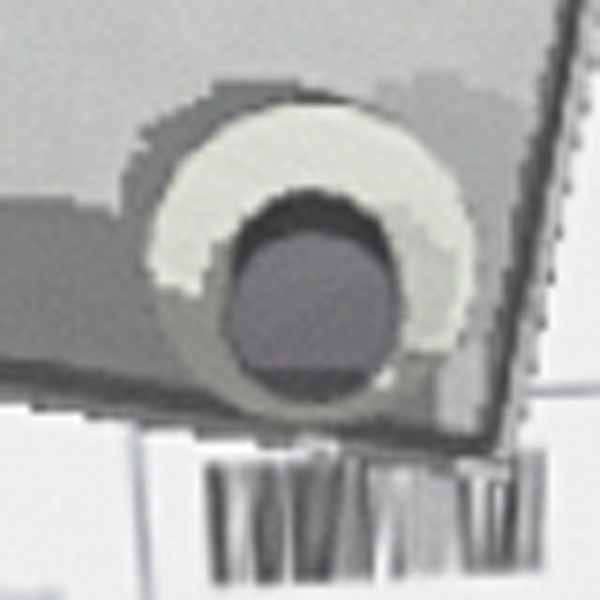

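Request:
move_arm([
  [0,0,0,0.05,0.03,1,0],
  [0,0,0,0,0,1,0],
  [0,0,0,0,0,1,0],
  [0,0,0,0,0,1,0],
  [0,0,0,0,0,1,0],
  [0,0,0,0,0,1,0],
  [0,0,0,0,0,1,0],
  [0,0,0,0,0,0.8,0],
  [0,0,0,0,0,0.5,0],
  [0,0,0,0,0,0,0],
])

```text
time_s: 7.92
eef_pos: [0.4527, -0.3291, 0.0832]
tcp_rot: [-0.001, 1.0, 0.001, -0.002]
force: [0.3, 0.7, -0.1]
gripper_width: 0.499
grasp_force: 0.0
```

Request:
move_arm([
  [0,0,0,0,0,0.25,0],
  [0,0,0,0,0,0.2,0],
  [0,0,0,0,0,0,0],
  [0,0,0,0,0,0,0],
])

```text
time_s: 8.25
eef_pos: [0.4543, -0.3307, 0.0769]
tcp_rot: [0.0, 1.0, 0.0, 0.0]
force: [-0.8, 0.1, -0.7]
gripper_width: 0.499
grasp_force: 0.0
```

```bash
cat > st.py <<'E'
from bench import *
import numpy as np
np.set_printoptions(precision=4,suppress=True)
for i in range(1): s=read_state();print(s["time_s"],*[np.array(s[k]) for k in("eef_pos","tcp_rot","force","gripper_width","grasp_force","qvel")])
E
python3 st.py
```

```text
8.25 [ 0.4543 -0.3307  0.0769] [0.0003 1.     0.0002 0.0004] [-0.8154  0.1309 -0.6616] 0.4989298611063772 0.0 [ 0.0006 -0.0042 -0.0001 -0.0035  0.0014  0.0009  0.001 ]
```

Request:
move_arm([
  [0,0,0,0,0,0.05,0],
  [0,0,0,0,0,0,0.6],
  [0,0,0,0,0,0,0.6],
  [0,0,0,0,0,0,0.6],
  [0,0,0,0,0,0,0.6],
  [0,0,0,0,0,0,0.6],
], newtons=40)

```text
time_s: 8.75
eef_pos: [0.4542, -0.3306, 0.0757]
tcp_rot: [0.0, 1.0, 0.0, 0.0]
force: [0.7, 0.5, 3.2]
gripper_width: 0.269
grasp_force: 39.0
```

Request:
move_arm([
  [0,0,0,0,0,-0.3,0.6],
  [0,0,0,0,0,-0.7,0.6],
  [0,0,0,0,0,-1,0.6],
  [0,0,0,0,0,-1,0.6],
  [0,0,0,0,0,-1,0.6],
  [0,0,0,0,0,-1,0.6],
  [0,0,0,0,0,-0.5,0.6],
  [0,0,0,0,0,-0.3,0.6],
  [0,0,0,0,0,0,0.6],
])

```text
time_s: 9.5
eef_pos: [0.4543, -0.3308, 0.1923]
tcp_rot: [0.001, 1.0, 0.0, 0.001]
force: [0.6, -0.6, -0.7]
gripper_width: 0.264
grasp_force: 39.4
```

Request:
move_arm([
  [0,0,0,0,-0.4,0,0.6],
  [0,0,0,0,-0.8,0,0.6],
  [0,0,0,0,-1,0,0.6],
  [0,0,0,0,-1,0,0.6],
  [0,0,0,0,-1,0,0.6],
  [0,0,0,0,-1,0,0.6],
  [0,0,0,0,-1,0,0.6],
  [0,0,0,0,-1,0,0.6],
  [0,0,0,0,-1,0,0.6],
  [0,0,0,0.3,-1,0,0.6],
])

```text
time_s: 10.33
eef_pos: [0.4574, -0.1448, 0.1896]
tcp_rot: [-0.0, 1.0, 0.0, -0.002]
force: [-0.1, -0.3, -1.0]
gripper_width: 0.263
grasp_force: 39.4
```

Request:
move_arm([
  [0,0,0,0,-1,0,0.6],
  [0,0,0,0,-1,0,0.6],
  [0,0,0,0,-1,0,0.6],
  [0,0,0,0,-1,0,0.6],
  [0,0,0,0,-1,0,0.6],
  [0,0,0,0,-1,0,0.6],
  [0,0,0,0,-0.8,0,0.6],
  [0,0,0,0,-0.4,0,0.6],
  [0,0,0,0,-0.15,0,0.6],
  [0,0,0,0,0,0,0.6],
])

```text
time_s: 11.17
eef_pos: [0.4591, 0.0009, 0.1906]
tcp_rot: [0.0, 1.0, 0.001, -0.001]
force: [0.4, -1.3, -0.8]
gripper_width: 0.268
grasp_force: 39.4
```

```bash
cat > g.py <<'E'
from h import *
np.set_printoptions(precision=4,suppress=True)
C={n:capture(n) for n in("scene","top","wrist")};s=read_state()
print(s["time_s"],np.array(s["eef_pos"]),np.array(s["force"]))
a=C["scene"]["pixels"][120:280,260:420];b=C["wrist"]["pixels"][90:370,200:440]
im=np.hstack([cv2.resize(a,(440,440),interpolation=cv2.INTER_CUBIC),cv2.resize(b,(360,440),interpolation=cv2.INTER_CUBIC)])
cv2.imwrite("pics/g.png",im[:,:,::-1])
E
python3 g.py
```

```text
11.3167 [ 0.4595 -0.0008  0.1909] [ 0.8695  0.5763 -1.27  ]
```

View pics/g.png

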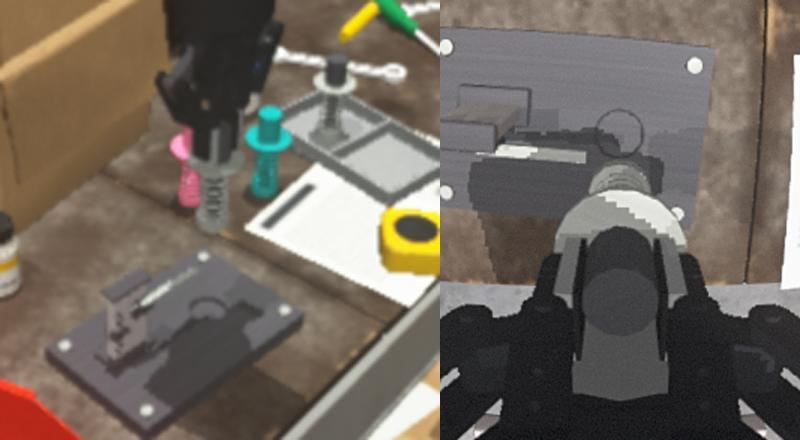

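Request:
move_arm([
  [0,0,0,0.05,0,0.5,0.6],
  [0,0,0,0,0,1,0.6],
  [0,0,0,0,0,1,0.6],
  [0,0,0,0,0,1,0.6],
  [0,0,0,0,0,0.6,0.6],
  [0,0,0,0,0,0.3,0.6],
  [0,0,0,0,0,0.15,0.6],
  [0,0,0,0,0,0,0.6],
  [0,0,0,0,0,0,0.6],
  [0,0,0,0,0,0,0.6],
])

```text
time_s: 12.15
eef_pos: [0.4616, 0.0004, 0.1011]
tcp_rot: [0.0, 1.0, 0.0, 0.001]
force: [0.7, -0.4, -1.2]
gripper_width: 0.263
grasp_force: 39.4
```

```bash
cat > m.py <<'E'
from h import *
np.set_printoptions(precision=4,suppress=True)
P=[];F=[]
for i in range(3): s=read_state();P.append(s["eef_pos"]);F.append(s["force"]);c=capture("wrist")
s=read_state();P.append(s["eef_pos"]);F.append(s["force"]);print(s["time_s"],np.array(P),np.mean(P,0),np.mean(F,0))
E
python3 m.py
```

```text
12.3 [[0.4616 0.0004 0.1011]
 [0.4615 0.0005 0.1011]
 [0.4615 0.0004 0.1011]
 [0.4613 0.0004 0.1009]] [0.4615 0.0004 0.101 ] [ 0.0859  0.0702 -1.2182]
```

Request:
move_arm([
  [0,0,0,-0.04,0,0.25,0.6],
  [0,0,0,0,0,0.2,0.6],
  [0,0,0,0,0,0.15,0.6],
  [0,0,0,0,0,0.05,0.6],
  [0,0,0,0,0,0.05,0.6],
  [0,0,0,0,0,0,0.6],
])

```text
time_s: 12.8
eef_pos: [0.4598, 0.0005, 0.086]
tcp_rot: [0.0, 1.0, 0.0, -0.0]
force: [0.0, -0.2, -0.8]
gripper_width: 0.266
grasp_force: 39.4
```

Request:
move_arm([
  [0,0,0,0,0,0.05,0.6],
  [0,0,0,0,0,0.05,0.6],
  [0,0,0,0,0,0.05,0.6],
  [0,0,0,0,0,0,0.6],
  [0,0,0,0,0,0,0.6],
])

```text
time_s: 13.22
eef_pos: [0.4599, 0.0005, 0.0833]
tcp_rot: [0.0, 1.0, 0.0, -0.0]
force: [-0.7, 0.5, -2.2]
gripper_width: 0.266
grasp_force: 39.4
```

Request:
move_arm([
  [0,0,0,0,0,0.04,0.6],
  [0,0,0,0,0,0.03,0.6],
  [0,0,0,0,0,0,0.6],
  [0,0,0,0,0,0,0.6],
])

```text
time_s: 13.55
eef_pos: [0.4599, 0.0005, 0.0819]
tcp_rot: [0.0, 1.0, 0.0, -0.0]
force: [0.1, 0.3, -0.1]
gripper_width: 0.265
grasp_force: 39.4
```

Request:
move_arm([
  [0,0,0,0,0,0.02,0.6],
  [0,0,0,0,0,0,0.6],
  [0,0,0,0,0,0,0.6],
])

```text
time_s: 13.8
eef_pos: [0.4601, 0.0005, 0.0818]
tcp_rot: [0.0, 1.0, 0.0, 0.0]
force: [0.2, -0.1, 2.5]
gripper_width: 0.267
grasp_force: 39.7
```

Request:
move_arm([
  [0,0,0,0,0,0,0.2],
  [0,0,0,0,0,0,0],
  [0,0,0,0,0,0,0],
  [0,0,0,0,0,0,0],
  [0,0,0,0,0,0,0],
  [0,0,0,0,0,0,0],
])

```text
time_s: 14.3
eef_pos: [0.4599, 0.0005, 0.0814]
tcp_rot: [0.0, 1.0, 0.0, -0.0]
force: [-0.0, -0.5, -0.9]
gripper_width: 0.502
grasp_force: 0.0
```

Request:
move_arm([
  [0,0,0,0,0,-0.2,0],
  [0,0,0,0,0,-0.5,0],
  [0,0,0,0,0,-1,0],
  [0,0,0,0,0,-0.6,0],
  [0,0,0,0,0,-0.2,1],
  [0,0,0,0,0,0,1],
  [0,0,0,0,0,0,1],
  [0,0,0,0,0,0,1],
  [0,0,0,0,0,0,1],
])

```text
time_s: 15.05
eef_pos: [0.4593, 0.0005, 0.1307]
tcp_rot: [0.0, 1.0, 0.0, -0.001]
force: [-0.0, 0.7, -0.5]
gripper_width: -0.006
grasp_force: 0.0
```

```bash
python3 m.py; python3 g.py
```

```text
15.2 [[0.4593 0.0005 0.1307]
 [0.4594 0.0005 0.1308]
 [0.4594 0.0005 0.1308]
 [0.4596 0.0005 0.1309]] [0.4594 0.0005 0.1308] [ 0.2704  0.2504 -0.2417]
15.35 [0.4598 0.0005 0.1312] [ 0.268  -0.2255  0.3388]
```

View pics/g.png

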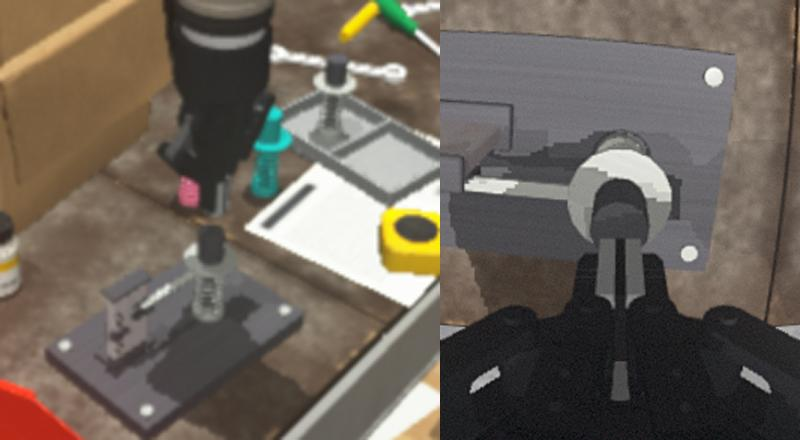

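The spring stands upright in the nest at (210,270) in the left crop, with the shut fingers above its knob. Next I'll come down to contact and press.

Request:
move_arm([
  [0,0,0,0,0,0.4,1],
  [0,0,0,0,0,0.4,1],
  [0,0,0,0,0,0.15,1],
  [0,0,0,0,0,0.05,1],
  [0,0,0,0,0,0,1],
  [0,0,0,0,0,0,1],
])

```text
time_s: 15.85
eef_pos: [0.46, 0.0005, 0.1114]
tcp_rot: [-0.0, 1.0, 0.0, -0.0]
force: [-0.1, -0.1, -0.1]
gripper_width: 0.005
grasp_force: 0.0
```

Request:
move_arm([
  [0,0,0,0,0,0.05,1],
  [0,0,0,0,0,0.05,1],
  [0,0,0,0,0,0.05,1],
  [0,0,0,0,0,0,1],
])

```text
time_s: 16.18
eef_pos: [0.4599, 0.0005, 0.1084]
tcp_rot: [0.0, 1.0, 0.0, -0.0]
force: [-0.5, 0.0, -1.0]
gripper_width: 0.003
grasp_force: 0.0
```

Request:
move_arm([
  [0,0,0,0,0,0.04,1],
  [0,0,0,0,0,0.04,1],
  [0,0,0,0,0,0,1],
  [0,0,0,0,0,0,1],
])

```text
time_s: 16.52
eef_pos: [0.4602, 0.0005, 0.1071]
tcp_rot: [0.0, 1.0, 0.0, 0.0]
force: [-0.4, 0.1, 2.1]
gripper_width: -0.0
grasp_force: 1.2
```

Request:
move_arm([
  [0,0,0,0,0,0.04,1],
  [0,0,0,0,0,0.04,1],
  [0,0,0,0,0,0,1],
  [0,0,0,0,0,0,1],
])

```text
time_s: 16.85
eef_pos: [0.4601, 0.0005, 0.1053]
tcp_rot: [0.0, 1.0, 0.0, 0.0]
force: [-0.5, 0.2, 3.1]
gripper_width: -0.002
grasp_force: 1.6
```

Request:
move_arm([
  [0,0,0,0,0,0.1,1],
  [0,0,0,0,0,0.1,1],
  [0,0,0,0,0,0.1,1],
  [0,0,0,0,0,0.1,1],
  [0,0,0,0,0,0,1],
  [0,0,0,0,0,0,1],
])

```text
time_s: 17.35
eef_pos: [0.4603, 0.0005, 0.0974]
tcp_rot: [0.0, 1.0, 0.0, 0.0]
force: [-1.0, 0.1, 6.2]
gripper_width: -0.003
grasp_force: 3.2
```

Request:
move_arm([
  [0,0,0,0,0,0.1,1],
  [0,0,0,0,0,0.1,1],
  [0,0,0,0,0,0.1,1],
  [0,0,0,0,0,0.1,1],
  [0,0,0,0,0,0.1,1],
  [0,0,0,0,0,0.1,1],
  [0,0,0,0,0,0.1,1],
  [0,0,0,0,0,0,1],
  [0,0,0,0,0,0,1],
])

```text
time_s: 18.1
eef_pos: [0.4606, 0.0005, 0.0841]
tcp_rot: [0.0, 1.0, 0.0, 0.0]
force: [-3.2, -0.8, 11.4]
gripper_width: -0.003
grasp_force: 5.8
```

```bash
python3 m.py
```

```text
18.25 [[0.4606 0.0005 0.0841]
 [0.4606 0.0005 0.0841]
 [0.4606 0.0005 0.0841]
 [0.4606 0.0005 0.0841]] [0.4606 0.0005 0.0841] [-2.4047 -0.1911 11.7805]
```

Request:
move_arm([
  [0,0,0,0,0,0.1,1],
  [0,0,0,0,0,0.1,1],
  [0,0,0,0,0,0.1,1],
  [0,0,0,0,0,0.1,1],
  [0,0,0,0,0,0,1],
  [0,0,0,0,0,0,1],
])

```text
time_s: 18.75
eef_pos: [0.4608, 0.0006, 0.0767]
tcp_rot: [0.0, 1.0, 0.0, 0.001]
force: [-3.2, -0.2, 17.1]
gripper_width: 0.0
grasp_force: 8.2
```

```bash
python3 m.py
```

```text
18.9 [[0.4608 0.0006 0.0767]
 [0.4608 0.0005 0.0767]
 [0.4608 0.0005 0.0767]
 [0.4608 0.0005 0.0767]] [0.4608 0.0005 0.0767] [-3.3903  0.0423 16.7786]
```

Request:
move_arm([
  [0,0,0,-0.01,0,-0.04,1],
  [0,0,0,-0.01,0,-0.04,1],
  [0,0,0,0,0,0,1],
  [0,0,0,0,0,0,1],
])

```text
time_s: 19.23
eef_pos: [0.4605, 0.0005, 0.0782]
tcp_rot: [0.0, 1.0, 0.0, 0.001]
force: [-3.2, -0.3, 14.1]
gripper_width: -0.001
grasp_force: 7.0
```

```bash
python3 m.py
```

```text
19.3833 [[0.4605 0.0005 0.0782]
 [0.4605 0.0005 0.0782]
 [0.4605 0.0005 0.0781]
 [0.4605 0.0005 0.0781]] [0.4605 0.0005 0.0781] [-2.7455 -0.1455 13.7431]
```

Request:
move_arm([
  [0,0,0,0,0,0.03,1],
  [0,0,0,0,0,0,1],
  [0,0,0,0,0,0,1],
  [0,0,0,0,0,0,1],
  [0,0,0,0,0,0,1],
  [0,0,0,0,0,0,1],
])

```text
time_s: 19.88
eef_pos: [0.4605, 0.0005, 0.0775]
tcp_rot: [0.0, 1.0, 0.0, 0.001]
force: [-3.1, -0.1, 14.3]
gripper_width: 0.002
grasp_force: 7.1
```

Request:
move_arm([
  [0,0,0,0,0,0,1],
  [0,0,0,0,0,0,1],
  [0,0,0,0,0,0,1],
  [0,0,0,0,0,0,1],
  [0,0,0,0,0,0,1],
  [0,0,0,0,0,0,1],
  [0,0,0,0,0,0,1],
  [0,0,0,0,0,0,1],
])

```text
time_s: 20.55
eef_pos: [0.4605, 0.0005, 0.0775]
tcp_rot: [0.0, 1.0, 0.0, 0.001]
force: [-2.3, -0.8, 13.5]
gripper_width: -0.002
grasp_force: 7.1
```

```bash
python3 m.py; python3 g.py
```

```text
20.7 [[0.4605 0.0005 0.0775]
 [0.4605 0.0005 0.0775]
 [0.4605 0.0005 0.0775]
 [0.4605 0.0005 0.0775]] [0.4605 0.0005 0.0775] [-2.378  -0.4641 13.769 ]
20.85 [0.4605 0.0005 0.0775] [-2.7746 -0.4982 15.0616]
```

View pics/g.png

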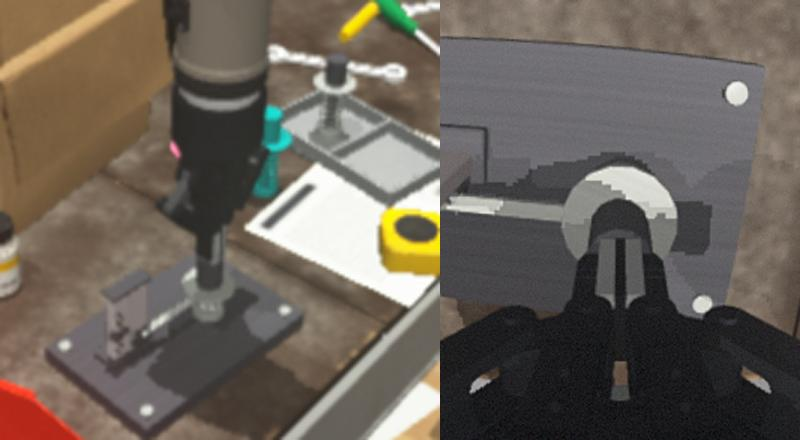

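The spring is upright under load, and the pointer tongue is pushed well down. The load has been held for over 2 s, so I'll take it off smoothly.

Request:
move_arm([
  [0,0,0,0,0,-0.2,1],
  [0,0,0,0,0,-0.3,1],
  [0,0,0,0,0,-0.3,1],
  [0,0,0,0,0,-0.3,1],
  [0,0,0,0,0,-0.3,1],
  [0,0,0,0,0,-0.2,1],
  [0,0,0,0,0,-0.2,1],
  [0,0,0,0,0,-0.6,1],
  [0,0,0,0,0,-0.3,0],
  [0,0,0,0,0,0,0],
])

```text
time_s: 21.68
eef_pos: [0.4602, 0.0005, 0.131]
tcp_rot: [0.0, 1.0, 0.0, 0.001]
force: [-0.1, -0.0, 0.2]
gripper_width: 0.273
grasp_force: 0.0
```

Request:
move_arm([
  [0,0,0,0,0,0,0],
  [0,0,0,0,0,0,0],
  [0,0,0,0,0,0,0],
])

```text
time_s: 21.93
eef_pos: [0.459, 0.0005, 0.1296]
tcp_rot: [0.0, 1.0, 0.0, -0.001]
force: [0.2, -0.1, 0.2]
gripper_width: 0.499
grasp_force: 0.0
```

```bash
sed -i 's/^a=.*/a=C["scene"]["pixels"][195:265,280:350];b=C["wrist"]["pixels"][90:370,200:440]/' g.py
cat >> g.py <<'E'
for t in("ref_mark","pointer_index"):
    for n in("scene","top","wrist"):
        for r in pinpoint(t,n)[:2]: print(t,n,np.round(r["centre"],1),round(r["p"],2))
for X in([.46,.1,.054],): print(proj(C["scene"],np.array(X)))
E
python3 g.py
```

```text
22.0833 [0.4593 0.0005 0.1299] [ 0.3541 -0.4239  0.273 ]
ref_mark scene [306.1 240.5] 0.68
ref_mark top [269.  211.5] 0.72
ref_mark wrist [189.  194.9] 0.73
pointer_index scene [306.4 240.5] 0.56
pointer_index scene [337.8 209.9] 0.49
pointer_index top [424.9 190.2] 0.25
[309.0893 242.1426]
```

View pics/g.png

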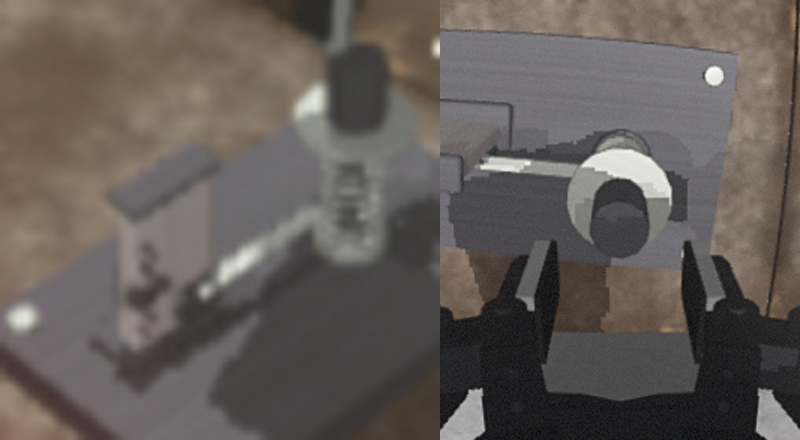

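The tongue now sits low on the column, at (200,290) in the left crop. About 31 mm of compression puts the pointer near 0.035, below the mark, so this spring is sagged and goes in the red bin. That makes 11 views, one over the 10 allowed. I'll take no more and work from numbers.

Request:
move_arm([
  [0,0,0,0,0,0.6,0],
  [0,0,0,0,0,0.8,0],
  [0,0,0,0,0,0.6,0],
  [0,0,0,0,0,0.25,0],
  [0,0,0,0,0,0.1,0],
  [0,0,0,0,0,0,0],
  [0,0,0,0,0,0,0],
])

```text
time_s: 22.97
eef_pos: [0.4601, 0.0005, 0.0838]
tcp_rot: [0.0, 1.0, 0.0, 0.001]
force: [-0.3, 0.4, -0.4]
gripper_width: 0.5
grasp_force: 0.0
```

```bash
python3 st.py
cat > bin.py <<'E'
from h import *
np.set_printoptions(precision=4,suppress=True)
c=capture("top")
for r in outline_of("red_bin_loose","top")[:3]:
    ys,xs=np.nonzero(r["region"]);(cx,cy),(w,h),a=cv2.minAreaRect(np.column_stack([xs,ys]).astype(np.float32))
    box=cv2.boxPoints(((cx,cy),(w,h),a))
    print(round(r["p"],2),np.round(r["centre"],1),xs.min(),xs.max(),ys.min(),ys.max(),[onz(c,p,.05)[:2] for p in box])
E
python3 bin.py
```

```text
22.9667 [0.4601 0.0005 0.0838] [0.     1.     0.0002 0.0005] [-0.3418  0.426  -0.4454] 0.4999696306607665 0.0 [ 0.0016 -0.0048 -0.0006 -0.0035  0.0006 -0.0016 -0.0002]
0.8 [187.1 204.8] 150 231 161 254 [array([0.5651, 0.4347]), array([0.6142, 0.2585]), array([0.3915, 0.1929]), array([0.3442, 0.3659])]
0.6 [431.3 188.1] 421 441 179 196 [array([ 0.574 , -0.3066]), array([ 0.5755, -0.3606]), array([ 0.5293, -0.3605]), array([ 0.5278, -0.3067])]
```

Request:
move_arm([
  [0,0,0,0,0,0.08,0],
  [0,0,0,0,0,0,0.6],
  [0,0,0,0,0,0,0.6],
  [0,0,0,0,0,0,0.6],
  [0,0,0,0,0,0,0.6],
  [0,0,0,0,0,0,0.6],
])

```text
time_s: 23.57
eef_pos: [0.4598, 0.0006, 0.0819]
tcp_rot: [0.0, 1.0, 0.0, 0.0]
force: [-1.1, 0.6, 2.1]
gripper_width: 0.261
grasp_force: 39.0
```

Request:
move_arm([
  [0,0,0,0,0,-0.2,0.6],
  [0,0,0,0,0,-0.4,0.6],
  [0,0,0,0,0,-1,0.6],
  [0,0,0,0,0,-1,0.6],
  [0,0,0,0,0,-1,0.6],
  [0,0,0,0,0,-1,0.6],
  [0,0,0,0,0,-1,0.6],
  [0,0,0,0,0,-1,0.6],
  [0,0,0,0,0,-0.5,0.6],
  [0,0,0,0,0,0,0.6],
])

```text
time_s: 24.4
eef_pos: [0.4611, 0.0006, 0.2262]
tcp_rot: [0.0, 1.0, 0.0, 0.003]
force: [1.3, -0.2, -1.1]
gripper_width: 0.266
grasp_force: 39.4
```

Request:
move_arm([
  [0,0,0,0,-0.4,0,0.6],
  [0,0,0,0.1,-0.8,0,0.6],
  [0,0,0,0.1,-1,0,0.6],
  [0,0,0,0.1,-1,0,0.6],
  [0,0,0,0.1,-1,0,0.6],
  [0,0,0,0.1,-1,0,0.6],
  [0,0,0,0.1,-1,0,0.6],
  [0,0,0,0.1,-1,0,0.6],
  [0,0,0,0.1,-1,0,0.6],
  [0,0,0,0.1,-1,0,0.6],
])

```text
time_s: 25.23
eef_pos: [0.4761, 0.1857, 0.2217]
tcp_rot: [0.0, 1.0, 0.001, -0.002]
force: [-0.1, 0.2, -1.5]
gripper_width: 0.268
grasp_force: 39.3
```

Request:
move_arm([
  [0,0,0,0.1,-1,0,0.6],
  [0,0,0,0,-1,0,0.6],
  [0,0,0,0,-1,0,0.6],
  [0,0,0,0,-1,0,0.6],
  [0,0,0,0,-1,0,0.6],
  [0,0,0,0,-0.8,0,0.6],
  [0,0,0,0,-0.4,0,0.6],
  [0,0,0,0,0,0,0.6],
  [0,0,0,0,0,0,0.6],
])

```text
time_s: 25.98
eef_pos: [0.4787, 0.308, 0.2224]
tcp_rot: [0.001, 1.0, 0.001, -0.001]
force: [0.6, -0.4, -1.2]
gripper_width: 0.268
grasp_force: 39.4
```

Now I'll lower the foot from about 0.150 towards the bin floor at 0.0025, which is about 147 mm.

Request:
move_arm([
  [0,0,0,0,0,0.4,0.6],
  [0,0,0,0,0,1,0.6],
  [0,0,0,0,0,1,0.6],
  [0,0,0,0,0,1,0.6],
  [0,0,0,0,0,1,0.6],
  [0,0,0,0,0,1,0.6],
  [0,0,0,0,0,0.8,0.6],
  [0,0,0,0,0,0.4,0.6],
  [0,0,0,0,0,0.2,0.6],
  [0,0,0,0,0,0,0.6],
])

```text
time_s: 26.82
eef_pos: [0.4792, 0.3074, 0.0869]
tcp_rot: [0.001, 1.0, -0.0, -0.001]
force: [0.1, -0.4, -0.3]
gripper_width: 0.265
grasp_force: 39.4
```

Request:
move_arm([
  [0,0,0,0,0,0.1,0.6],
  [0,0,0,0,0,0.1,0.6],
  [0,0,0,0,0,0.1,0.6],
  [0,0,0,0,0,0,0.6],
  [0,0,0,0,0,0,0.6],
])

```text
time_s: 27.23
eef_pos: [0.4796, 0.3086, 0.0819]
tcp_rot: [-0.0, 1.0, 0.0, 0.0]
force: [-0.6, -0.4, -1.1]
gripper_width: 0.274
grasp_force: 39.4
```

Request:
move_arm([
  [0,0,0,0,0,0.15,0.6],
  [0,0,0,0,0,0.1,0.6],
  [0,0,0,0,0,0.05,0.6],
  [0,0,0,0,0,0.03,0.6],
  [0,0,0,0,0,0,0.6],
  [0,0,0,0,0,0,0.6],
])

```text
time_s: 27.73
eef_pos: [0.4794, 0.3085, 0.075]
tcp_rot: [0.0, 1.0, 0.0, -0.0]
force: [-0.2, 0.4, -1.5]
gripper_width: 0.269
grasp_force: 39.4
```

Request:
move_arm([
  [0,0,0,0,0,0.04,0.6],
  [0,0,0,0,0,0,0.6],
  [0,0,0,0,0,0,0.6],
])

```text
time_s: 27.98
eef_pos: [0.4796, 0.3087, 0.0746]
tcp_rot: [-0.0, 1.0, 0.0, 0.0]
force: [0.2, 0.3, 0.4]
gripper_width: 0.263
grasp_force: 39.5
```

Contact with the bin floor, so I'll release and rise.

Request:
move_arm([
  [0,0,0,0,0,0,0.3],
  [0,0,0,0,0,0,0],
  [0,0,0,0,0,0,0],
  [0,0,0,0,0,0,0],
  [0,0,0,0,0,0,0],
  [0,0,0,0,0,-0.2,0],
  [0,0,0,0,0,-0.5,0],
  [0,0,0,0,0,-1,0],
  [0,0,0,0,0,-1,0],
  [0,0,0,0,0,-1,0],
])

```text
time_s: 28.82
eef_pos: [0.4794, 0.3087, 0.1499]
tcp_rot: [-0.0, 1.0, 0.0, 0.0]
force: [1.0, 0.2, 0.1]
gripper_width: 0.498
grasp_force: 0.0
```

Request:
move_arm([
  [0,0,0,0,0,-1,0],
  [0,0,0,0,0,-1,0],
  [0,0,0,0,0,-1,0],
  [0,0,0,0,0,-0.5,0],
  [0,0,0,0,0,0,0],
  [0,0,0,0,0,0,0],
])

```text
time_s: 29.32
eef_pos: [0.4795, 0.3085, 0.2185]
tcp_rot: [-0.0, 1.0, 0.0, 0.0]
force: [-1.5, -0.7, -1.5]
gripper_width: 0.505
grasp_force: 0.0
```

```bash
python3 w.py w9 spring_a_knob:.0905 spring_a_foot:.0025 ref_mark:.054 pointer_index:.043; python3 a.py | grep -E "spring|bottle|measure"
```

```text
29.3167 [0.4795 0.3085 0.2185] 309.70691628693146 319.75806540714 198.32367811866925 cam off [ 0.076  -0.0002 -0.1428] cam z [ 0.3007  0.001  -0.9537]
spring_a_foot [598.5 108.3] 0.92 [ 0.5908 -0.1279  0.0025]
spring_a_foot [615.7 141.3] 0.57 [ 0.5435 -0.1892  0.0025]
ref_mark [500.1 190.4] 0.9 [0.4685 0.0989 0.054 ]
ref_mark [322.2 166.4] 0.57 [0.4925 0.3066 0.054 ]
spring_a_knob scene [358.3 165.7] 0.73 [ 0.531 -0.184  0.092]
spring_a_knob scene [331.1 168.2] 0.72 [ 0.579 -0.124  0.092]
spring_a_knob scene [379.3 143.1] 0.67 [ 0.556 -0.325  0.092]
spring_a_knob top [358.  165.5] 0.56 [ 0.599 -0.131  0.092]
spring_a_knob top [306.6 218.1] 0.5 [ 0.458 -0.002  0.092]
spring_a_knob top [383.3 188.4] 0.49 [ 0.54  -0.198  0.092]
spring_a_foot scene [379.5 166.4] 0.86 [ 0.551 -0.337  0.004]
spring_a_foot scene [356.7 189.8] 0.86 [ 0.533 -0.19   0.004]
spring_a_foot scene [326.5 195.4] 0.59 [ 0.582 -0.111  0.004]
spring_a_foot scene [347.1 158.2] 0.35 [ 0.657 -0.306  0.004]
spring_a_foot top [377.5 189.9] 0.77 [ 0.547 -0.196  0.004]
spring_a_foot top [425.5 190.4] 0.76 [ 0.549 -0.331  0.004]
spring_a_foot top [354.9 175. ] 0.62 [ 0.587 -0.132  0.004]
bottle_a scene [261.6 223.6] 0.73 [0.636 0.09  0.   ]
bottle_a scene [348.  160.2] 0.59 [ 0.652 -0.304  0.   ]
bottle_a top [415.7 147.1] 0.71 [ 0.673 -0.304  0.   ]
bottle_a top [274.1 149.2] 0.5 [0.656 0.099 0.   ]
bottle_a top [272.2 216.3] 0.36 [0.464 0.097 0.   ]
bottle_b scene [261.6 223.6] 0.73 [0.636 0.09  0.   ]
bottle_b scene [348.  160.2] 0.59 [ 0.652 -0.304  0.   ]
bottle_b top [415.7 147.1] 0.71 [ 0.673 -0.304  0.   ]
bottle_b top [274.1 149.2] 0.5 [0.656 0.099 0.   ]
bottle_b top [272.2 216.3] 0.36 [0.464 0.097 0.   ]
measure scene [409.8 216.9] 0.61 [ 0.355 -0.192  0.   ]
measure top [379.1 255.5] 0.62 [ 0.364 -0.204  0.   ]
measure top [427.2 190.5] 0.16 [ 0.549 -0.337  0.   ]
```

Run:
```python
from h import *
s=read_state();c=capture("wrist");p=c["pixels"].astype(int)
m=((p.max(2)-p.min(2)<45)&(p.mean(2)>130)).astype(np.uint8);m[240:]=0
d=((p.max(2)-p.min(2)<25)&(p.mean(2)<100)).astype(np.uint8);d[240:]=0
for n,k,z in(("pale",m,.0685),("dark",d,.1005)):
    N,_,S,C=cv2.connectedComponentsWithStats(k)
    for i in range(1,N):
        if S[i,4]>60 and 230<C[i][0]<410 and 90<C[i][1]<240:
            o,v=wray(c,s,C[i]);print(n,S[i],C[i].round(1),(o+v*(z-o[2])/v[2]).round(3))
```

```text
pale [ 296  157   48   49 1420] [319.6 179.6] [0.482 0.309 0.068]
```

```bash
python3 -c "
from bench import *
print(close_job())"
```

```text
the job is handed in; nothing more can be done
None
```

The front spring tested as sagged and I stood it in the red bin nearest the tester; the job is handed in, verdict not shown: push held about 14 N (13.5–15.1) for over 1.5 s after a brief 17.1 N peak, pointer about 0.035 m by compression (not read off the scale), other spring not touched, and I viewed 11 pictures, one over the limit of 10.

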